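# Let two jars out of the gravity-feed spice rack

### The job

The catch tray of the spice-jar rack has been left pulled out: push it fully home with a fingertip, then let two jars out into it by pressing the pad of the rocking lever on top of the rack all the way down and letting it come up again, once for each jar. Finish with two jars lying in the tray, the tray still home, the lever up and the other two jars waiting behind the closed gate. Do not touch the jars themselves, and leave everything else on the worktop where it stands.

Things in the scene. Friction and masses are not known exactly. Their poses are not given: they have to be found in the camera images.
- rack: Fixed light-wood gravity-feed rack, 132 wide (x), uprights 122 high. Origin on the worktop, mid-width, below the gate. +y points downhill, the way the jars roll (about to the robot's left), +x away from the robot. Four jars lie across the sloping lane (8 degrees; y = -213 to 0); on the +y side two steel runners (10 high, to y = 226) guide the catch tray.
- rocker (a joint): Rocking lever on an axle along the rack's x at y = -3.5, z = 108 of its frame. 0 = at rest, gate down. Pressing the pad down turns it to the stop at 0.61 rad and swings the gate at the other end up and outward; from about 0.5 the front jar rolls out, while a cross bar drops before the second jar: one press, one jar. A spring returns it to 0. It takes about 2 N at first, 7 N near the stop.
- pad_top (a point): Centre of the upper face of the lever's pad (64 along the rack's x, 52 across, dark rubber; its uphill edge 17 degrees up at rest). At rest y = -62, z = 154 in the rack's frame; at the stop y = -78, z = 112 (an arc about the axle), tilted 18 degrees the other way. Only jars (tops to z = 97) lie beneath it.
- gate_edge (a point): Middle of the gate's lower edge; the gate is a steel plate 70 wide. At rest 75 above the worktop, right above the rack's origin; it turns with the rocker.
- tray (a joint): Catch tray, how far it is pulled out in m, along the rack's +y; 0 = fully home (a stop), 0.10 = fully out. It stays where it is left; sliding takes about 2 to 3 N.
- tray_end (a point): Middle of the outer face of the tray's upright end wall, which looks along the rack's +y: 123 wide (rack's x), z = 3 to 60; the point is at z = 33. With the tray home it lies 126 from the rack's origin along +y. Push it towards -y. The tray's side walls are 49 high; it is open towards the rack.
- tray_mid (a point): Middle of the tray's sloping floor, 24 above the worktop, axes like the rack's. Inside the tray is 113 wide and 104 long, room for two jars side by side.
- jar1: Spice jar, 41 in diameter and 105 long, about 110 g, lying along the rack's x axis, cap towards the robot. Origin: centre of its base, at the end away from the robot, on its axis. The front one of four, resting against the gate (origin at about x = 52, y = -20, z = 63 in the rack's frame). It rolls.
- jar2: Same jar, the second in the lane, 41 uphill of the first.
- jar3: Same jar, the third in the lane; it must stay in the rack.
- jar4: Same jar, the last in the lane; it must stay in the rack.
- honey: Bystander: honey jar, 60 in diameter, 85 high, standing behind the lane. Origin under its centre.
- salt: Bystander: round wooden salt cellar, 67 in diameter, 60 high, standing behind the tray. Origin under its centre.
- lemon_loose: Bystander: lemon, 71 x 53 x 51, beyond the pulled-out tray. Origin under its centre.
- mug: Bystander: copper mug, 68 x 98 x 72 high, near the right end of the rack. Origin under its bounding box's centre.
- scoop: Bystander: metal measuring cup with a long handle, 45 x 128 x 24, near the right end of the rack. Origin under its centre.
- timer: Bystander: kitchen timer, 63 in diameter, 47 high, right of the rack. Origin under its centre.

How it is judged:
By the outcome, as a careful person would: the job done as asked, in the order asked, and still so for the second after the job is handed in, with the robot touching nothing.
It also fails if it takes over 51 s, if anything falls off the work surface, if the arm or the gripper's body presses on something with over 40 N, if the wrist force passes 120 N, or if a joint passes its speed limit or range.

### The arm

A 6-joint arm with a two-finger parallel gripper is mounted at the origin on a cart in front of the work surface, level with it; the furniture and walls round the work are solid. World frame = base frame: x ahead of the robot, y to its left, z up, the work surface at z = 0. Lengths are in m, angles in rad, forces in N, time in s.
With the tool pointing down it reaches from about 0.375 to 0.975 m from the base axis. Payload 3.8 kg.
Tool frame: the origin (TCP) lies between the finger pads; the fingertips stand 17 mm ahead of it and the grasp point (between the pads) lies 2 mm behind it; z points along the fingers, y is the line along which they close (so a half turn about z gives the same grasp; the last joint's range is limited). The gripper opens to 85 mm and grips with 20 to 120 N. Pads are 22 mm wide; open, the fingers measure 114 mm over their backs; the gripper's body (76 mm by 85 mm) begins 54 mm behind the grasp point. The pads swing forward as they close: fully open they stand 13 mm farther back than shut.
Start: joints at [-1.354, 0.264, 1.604, -0, 1.274, -0.037], TCP at [0.169, -0.653, 0.248] pointing down, gripper open.
Joint ranges: [-2.63, 2.63], [-0.94, 2.18], [0.31, 2.57], [-1.31, 4.45], [0, 2.66], [-2.55, 2.55]. Speed limits (rad/s): [2.57, 2.57, 3.14, 3.14, 3.14, 3.14].

### API

Orientations are given as a rotation vector (axis times angle).
In Python, from workcell import bot gives the robot as it stands.
- The arm moves only by the tool play_rows, never from a script. Its argument "steps" is one flat list of numbers, 4 for each row, row after row: the shift along the tool's x, y, z in m, then the turn about the tool's z in rad. A call has 1 to 10 rows; each row is the pose to reach, as a shift and turn from the pose commanded when the call began, along the tool's axes at that moment; what a row does not reach only later rows make up. A row lasts 1/8 s, in which the tool goes at most 62.5 mm and 10.7 degrees, less where a joint would pass 70% of its speed; a pose out of reach is approached as far as the arm can. A call with a gripper value outside its range is refused whole. "jaw" is the closure in counts, from 0 (fully open) to 255 (shut), set as the call begins (left out, the last holds). The fingers move at their own pace and stop on an object; "grip_force" is the grip in N (left out, the last holds). Time passes only in rows, so rows that repeat a pose let the fingers close. It gives the time, the measured TCP pose, the force, the opening and the grip force at its end, in the units of the state.
- bot.read_state(): the state, without advancing time (a new reading comes with each control period).
- bot.read_camera(name): name is "scene" or "top" or "wrist"; returns a dict with "pixels" (420x560x3 uint8, blue, green, red), "mtx" (3x3 intrinsics, pixels), "R" (3x3) and "t" (3): a world point X has camera coordinates R X + t. Camera axes: x right, y down, z forward; pixel columns grow to the right and rows downward; lengths in m; the calibration is good to about 2 mm. The wrist camera is an equidistant fisheye: a pixel r from the principal point sees the ray r / f radians off the axis. A picture is of the moment at which its call begins. There is no depth.
- bot.finish_job(): hands the job in; it is judged then, once.
The state is a dict: "time": time; "q": joint angles; "joint_vel": joint speeds; "joint_torque": joint torques, N m; "tool_pos": TCP position; "tcp_rot": TCP orientation; "wrist_force": force on the tool from outside, world axes, zero at the start; "torque": the same for the moment, N m; "width": opening from 0.0 (shut) to 1.0 (fully open); "grip_force": force on a finger pad.
Only numpy, scipy, OpenCV 4.12 (cv2) and the standard library are available. Lean on these libraries where they do the work, as an engineer would, in place of code of your own. Each camera call takes 0.05 s, during which the arm holds its last target. There are 200 camera calls.

## Working session

There is one attempt and no reset: what is moved stays moved. The work goes in short steps, Python scripts to look and compute and a tool call to move; the robot and the scene stay as the last step left them, time stands still between calls to the robot, and variables do not carry over. Pictures are saved under pics/ and viewed, at most 10 in all, crops included, and the job is handed in when it is done.

Besides the shell and the picture viewer there is one more tool, called after "Emit:" as name(argument=value, ...), one argument or row to a line, values as JSON. play_rows: Moves the arm, as the interface text tells. Its arguments: {"type":"object","properties":{"steps":{"type":"array"},"jaw":{"type":"number"},"grip_force":{"type":"number"}},"required":["steps"]}

```bash
mkdir -p pics
python3 - <<'E'
from workcell import bot
import cv2,numpy as np
s=bot.read_state();print(s)
for n in("scene","top"):
    c=bot.read_camera(n);cv2.imwrite(f"pics/{n}0.png",c["pixels"]);np.savez(f"{n}.npz",**c);print(c["mtx"],c["R"],c["t"])
E
```

```text
{'time': 0.0, 'q': array([-1.35389887e+00,  2.64803085e-01,  1.60542847e+00,  3.01118154e-05,
        1.27367736e+00, -3.69313988e-02]), 'joint_vel': array([-4.36833656e-04, -9.99815119e-05,  1.26019997e-03, -1.07121418e-03,
        7.06092217e-04, -2.58576025e-05]), 'joint_torque': array([ 3.33212438e-04, -5.15108943e+01, -3.67312610e+01,  3.32284685e-05,
        1.29625757e-02, -1.08092070e-05]), 'tool_pos': array([ 0.16933405, -0.65267877,  0.24689892]), 'tcp_rot': array([-3.11403620e+00, -3.97337829e-01,  2.81714617e-04]), 'wrist_force': array([ 0.60740531, -0.78714208,  0.47327724]), 'torque': array([-0.02899092,  0.05167244, -0.03529311]), 'grip_force': 0.0, 'width': 0.9966252835250761}
[[381.5381081    0.         279.30529419]
 [  0.         381.5381081  206.95888703]
 [  0.           0.           1.        ]] [[-0.43179533 -0.90195641 -0.00523718]
 [-0.42218672  0.20723849 -0.88250245]
 [ 0.79706409 -0.37884937 -0.47027863]] [0.24051452 0.33375135 0.96726368]
[[397.61671081   0.         279.92370764]
 [  0.         397.61671081 205.78391667]
 [  0.           0.           1.        ]] [[-5.30550473e-03 -9.99985579e-01  8.32708666e-04]
 [-9.90186395e-01  5.13721779e-03 -1.39658558e-01]
 [ 1.39652266e-01 -1.56549593e-03 -9.90199371e-01]] [-0.00536574  0.53941029  1.13902832]
```

View pics/scene0.png

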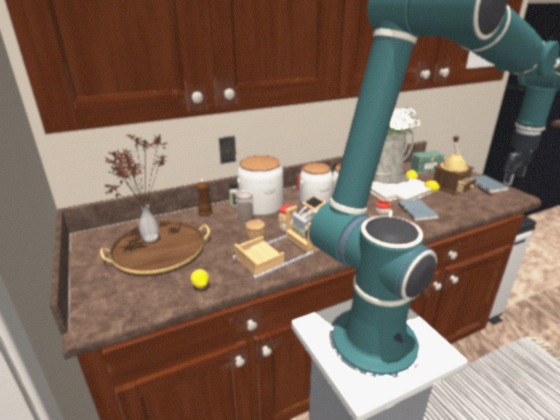

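View pics/top0.png

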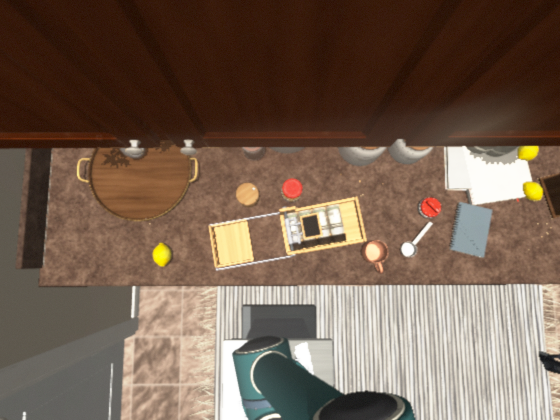

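The top view shows the tray around (232,242), the rack around (325,225), the pad around (312,226), the lemon at (162,254) and the salt at (247,194). I'll zoom in.

Run:
```python
import cv2,numpy as np
im=np.load("top.npz")["pixels"][180:285,200:380]
im=cv2.resize(im,None,fx=4.4,fy=4.4,interpolation=cv2.INTER_CUBIC)
for i in range(0,180,20): cv2.putText(im,str(200+i),(int(i*4.4),10),0,.35,(255,255,255));cv2.line(im,(int(i*4.4),0),(int(i*4.4),461),(255,255,255) if i%100==0 else (180,180,0),1)
for i in range(0,105,20): cv2.putText(im,str(180+i),(0,int(i*4.4)+10),0,.35,(255,255,255));cv2.line(im,(0,int(i*4.4)),(791,int(i*4.4)),(180,180,0),1)
cv2.imwrite("pics/crop.png",im)
```

```text
(no output)
```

View pics/crop.png

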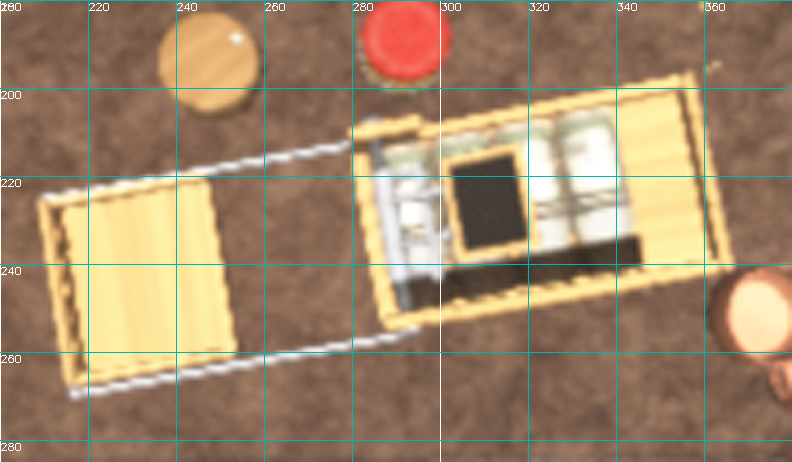

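```bash
cat > h.py <<'E'
import numpy as np
def ray(c,u,v,z):
    R,t=c["R"],c["t"];d=R.T@np.linalg.solve(c["mtx"],[u,v,1]);o=-R.T@t
    return o+d*(z-o[2])/d[2]
def proj(c,P):
    p=c["R"]@P+c["t"];p=c["mtx"]@p;return p[:2]/p[2]
E
python3 - <<'E'
from h import *
c=np.load("top.npz")
for n,x,y,z in[("endTL far",40,197,.06),("endTL near",68,385,.06),("runner far",38,199,.01),("runner near",73,395,.01),("pad c",489,204,.154),("pad a",450,165,.15),("pad b",515,152,.16),("pad c",528,243,.16),("pad d",463,257,.15),("rack end far",692,75,.122),("rack end near",733,266,.122),("post near",388,327,.122),("post far",350,128,.122),("mug",755,310,.072),("salt",208,62,.06),("honey",405,40,.085),("lemon",(162-200)*4.4,(254-180)*4.4,.03),("traynear right",235,352,.049),("trayfarright",208,178,.049)]:
    print(n,ray(c,200+x/4.4,180+y/4.4,z).round(4))
E
```

```text
endTL far [0.482  0.1964 0.06  ]
endTL near [0.3601 0.1759 0.06  ]
runner far [0.4853 0.2066 0.01  ]
runner near [0.3528 0.1804 0.01  ]
pad c [ 0.4676 -0.0903  0.154 ]
pad a [ 0.4917 -0.0674  0.15  ]
pad b [ 0.4983 -0.1059  0.16  ]
pad c [ 0.4436 -0.1127  0.16  ]
pad d [ 0.4361 -0.0745  0.15  ]
rack end far [ 0.5507 -0.2213  0.122 ]
rack end near [ 0.4313 -0.2427  0.122 ]
post near [ 0.3951 -0.0297  0.122 ]
post far [ 0.5184 -0.007   0.122 ]
mug [ 0.4056 -0.2668  0.072 ]
salt [0.5712 0.0868 0.06  ]
honey [ 0.5807 -0.043   0.085 ]
lemon [0.3997 0.3379 0.03  ]
traynear right [0.3807 0.0689 0.049 ]
trayfarright [0.4951 0.0873 0.049 ]
```

Emit:
play_rows(
  steps=[0.367,-0.218,0,0.08,0.367,-0.218,0,0.08,0.367,-0.218,0,0.08,0.367,-0.218,0,0.08,0.367,-0.218,0,0.08,0.367,-0.218,0,0.08,0.367,-0.218,0,0.08,0.367,-0.218,0,0.08,0.367,-0.218,0,0.08],
  jaw=255,
)

```text
time: 1.23
tool_pos: [0.4697, -0.35, 0.2478]
tcp_rot: [-3.129, -0.274, 0.002]
wrist_force: [0.3, -0.0, -0.5]
width: -0.001
grip_force: 0.0
```

Emit:
play_rows(
  steps=[0.044,-0.583,0,0,0.044,-0.583,0,0,0.044,-0.583,0,0,0.044,-0.583,0,0,0.044,-0.583,0,0,0.044,-0.583,0,0,0.044,-0.583,0,0,0.044,-0.583,0,0,0.044,-0.583,0,0,0.044,-0.583,0,0],
)

```text
time: 2.48
tool_pos: [0.4124, 0.2332, 0.2483]
tcp_rot: [-3.129, -0.274, -0.0]
wrist_force: [-0.3, -0.7, 0.5]
width: 0.0
grip_force: 0.0
```

Run:
```python
from workcell import bot
from h import *
import cv2
s=bot.read_state();print(s["time"],s["tool_pos"],s["tcp_rot"],s["q"])
c=bot.read_camera("top");np.savez("top1.npz",**c)
a=cv2.resize(c["pixels"][170:290,190:380],None,fx=4,fy=4,interpolation=cv2.INTER_CUBIC)
cv2.imwrite("pics/top1.png",a)
c=bot.read_camera("scene");np.savez("scene1.npz",**c)
a=cv2.resize(c["pixels"][170:300,190:380],None,fx=4,fy=4,interpolation=cv2.INTER_CUBIC)
cv2.imwrite("pics/scene1.png",a)
```

```text
2.475 [0.41236052 0.23319424 0.24830998] [-3.12919698e+00 -2.74342148e-01 -2.87295016e-04] [ 4.61879055e-01 -1.24507737e-01  2.01789374e+00  3.14821906e-04
  1.24789280e+00  1.85767924e+00]
```

View pics/scene1.png

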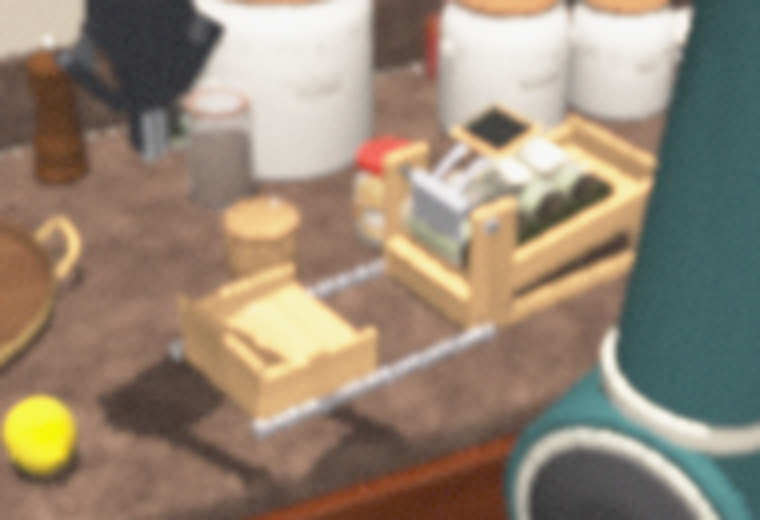

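The crop shows the pad centre at crop (497,127) and the gate plate's lower edge at around (437,222)-(463,235). The tray end wall is on the left, and the path to it is clear. I'll cross-check my rack estimate against this view.

Run:
```python
from h import *
O=np.array([.458,-.029]);a=np.radians(10);ux=np.array([np.cos(a),np.sin(a)]);uy=np.array([-ux[1],ux[0]])
W=lambda x,y,z:np.r_[O+x*ux+y*uy,z]
c=np.load("scene1.npz");t=np.load("top.npz")
for n,P in[("pad",W(0,-.062,.154)),("runner near end",W(-.0635,.226,.005)),("runner far end",W(.0635,.226,.005)),("end top near",W(-.0615,.218,.06)),("end top far",W(.0615,.218,.06))]:
    print(n,((proj(c,P)-[190,170])*4).round(),((proj(t,P)-[200,180])*4.4).round(),P.round(4))
```

```text
pad [496. 126.] [489. 202.] [ 0.4688 -0.0901  0.154 ]
runner near end [256. 428.] [ 71. 390.] [0.3562 0.1825 0.005 ]
runner far end [175. 350.] [ 42. 206.] [0.4813 0.2046 0.005 ]
end top near [261. 365.] [ 69. 386.] [0.3596 0.175  0.06  ]
end top far [181. 293.] [ 40. 199.] [0.4807 0.1964 0.06  ]
```

Emit:
play_rows(
  steps=[0,0,0.06,0,0,0,0.12,0,0,0,0.17,0,0,0,0.208,0,0,0,0.208,0,0,0.015,0.208,0,0,0.03,0.208,0,0,0.045,0.208,0,0,0.06,0.208,0,0,0.075,0.208,0],
)

```text
time: 3.82
tool_pos: [0.4264, 0.157, 0.0411]
tcp_rot: [-3.129, -0.272, -0.003]
wrist_force: [0.8, 2.5, 0.5]
width: 0.001
grip_force: 1.2
```

Emit:
play_rows(
  steps=[0,0.012,0,0,0,0.022,0,0,0,0.032,0,0,0,0.038,0,0,0,0.042,0,0,0,0.042,0,0],
)

```text
time: 4.58
tool_pos: [0.4321, 0.1159, 0.0399]
tcp_rot: [3.129, 0.273, -0.002]
wrist_force: [-0.1, -0.4, -0.1]
width: 0.004
grip_force: 0.0
```

Emit:
play_rows(
  steps=[0,0.003,0,0,0,0.006,0,0,0,0.009,0,0,0,0.009,0,0],
)

```text
time: 5.08
tool_pos: [0.4332, 0.1101, 0.04]
tcp_rot: [-3.125, -0.268, 0.002]
wrist_force: [-4.4, 16.4, -0.2]
width: -0.0
grip_force: 8.2
```

Emit:
play_rows(
  steps=[0,-0.01,0,0,0,-0.04,0,0,0,-0.05,-0.05,0,0,-0.05,-0.11,0,0,-0.05,-0.17,0,0,-0.05,-0.2,0,0,-0.05,-0.2,0],
)

```text
time: 5.95
tool_pos: [0.4278, 0.1572, 0.2438]
tcp_rot: [-3.129, -0.273, -0.011]
wrist_force: [0.1, 0.0, -0.8]
width: 0.002
grip_force: 0.0
```

```bash
cat > look.py <<'E'
from workcell import bot
import cv2,numpy as np,sys
n=sys.argv[1]
s=bot.read_state();print(s["time"],s["tool_pos"],s["wrist_force"])
t=bot.read_camera("top")["pixels"][175:275,190:380];c=bot.read_camera("scene")["pixels"][170:270,190:380]
cv2.imwrite(f"pics/{n}.png",cv2.resize(np.vstack([t,c]),None,fx=3,fy=3,interpolation=cv2.INTER_CUBIC))
E
python3 look.py home
```

```text
5.95 [0.42780401 0.15716957 0.24376497] [ 0.06415782  0.01540871 -0.80867886]
```

View pics/home.png

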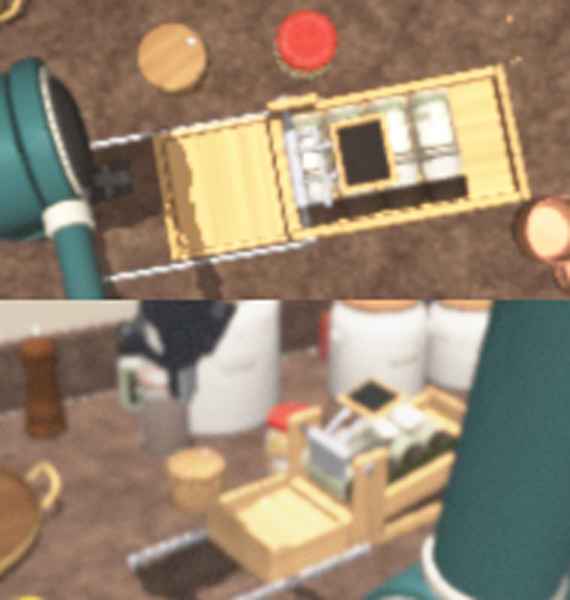

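The tray is home: its end wall now runs from (160,135) to (178,258) in the top half, and the tray meets the rack. All four jars are in the lane. Next I'll move over the pad.

Emit:
play_rows(
  steps=[-0.0025,0.06,0,0,-0.0025,0.12,0,0,-0.0025,0.18,0,0,-0.0025,0.235,0,0,-0.0025,0.256,0,0,-0.0025,0.256,0.03,0,-0.0025,0.256,0.045,0,-0.0025,0.256,0.045,0],
)

```text
time: 7.05
tool_pos: [0.4653, -0.0951, 0.1923]
tcp_rot: [-3.128, -0.273, 0.009]
wrist_force: [0.0, 0.2, -0.4]
width: 0.002
grip_force: 0.0
```

Emit:
play_rows(
  steps=[0.004,0.001,0.012,0,0.004,0.003,0.024,0,0.004,0.006,0.036,0,0.004,0.009,0.047,0,0.004,0.011,0.055,0,0.004,0.012,0.06,0,0.004,0.012,0.06,0],
)

```text
time: 7.92
tool_pos: [0.4739, -0.1073, 0.1353]
tcp_rot: [3.129, 0.272, 0.001]
wrist_force: [2.8, -4.2, 3.9]
width: 0.003
grip_force: 2.5
```

Emit:
play_rows(
  steps=[0,0,0.003,0,0,0,0.005,0,0,0,0.005,0],
)

```text
time: 8.3
tool_pos: [0.474, -0.1076, 0.1308]
tcp_rot: [3.128, 0.273, 0.002]
wrist_force: [2.2, -6.0, 4.3]
width: 0.003
grip_force: 3.0
```

Emit:
play_rows(
  steps=[0,0,0.003,0,0,0,0.006,0,0,0,0.006,0],
)

```text
time: 8.68
tool_pos: [0.4744, -0.1078, 0.1286]
tcp_rot: [3.128, 0.274, 0.002]
wrist_force: [-8.0, -3.9, 28.3]
width: 0.001
grip_force: 13.5
```

```bash
python3 look.py press1
```

```text
8.675 [ 0.47435331 -0.1078341   0.12855645] [-8.04355092 -3.94853923 28.33119178]
```

View pics/press1.png

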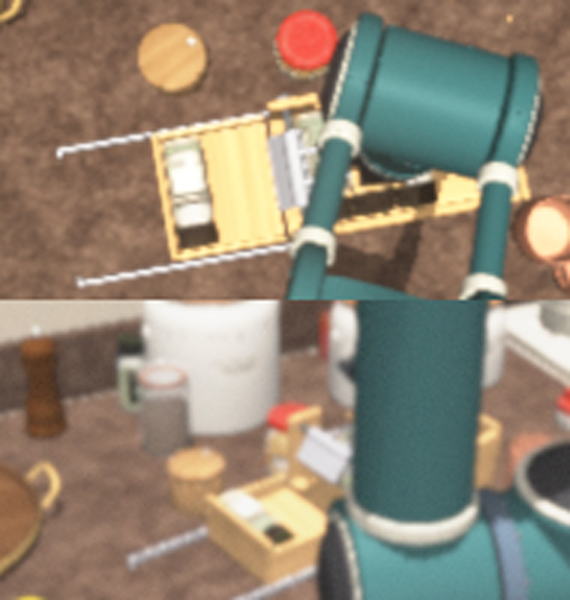

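The lever is at its stop, the gate is open, and jar 1 lies in the tray against the end wall around (190,190). I'll release the lever.

Emit:
play_rows(
  steps=[0,0,-0.015,0,0,-0.004,-0.04,0,0,-0.01,-0.065,0,0,-0.012,-0.08,0,0,-0.012,-0.08,0,0,-0.012,-0.08,0,0,-0.012,-0.08,0,0,-0.012,-0.08,0],
)

```text
time: 9.78
tool_pos: [0.4709, -0.0951, 0.2034]
tcp_rot: [-3.129, -0.272, 0.003]
wrist_force: [-0.1, 0.1, -0.3]
width: 0.001
grip_force: 0.0
```

```bash
python3 look.py rel1
```

```text
9.775 [ 0.47086785 -0.09507827  0.2033523 ] [-0.12234275  0.08239327 -0.2595145 ]
```

View pics/rel1.png

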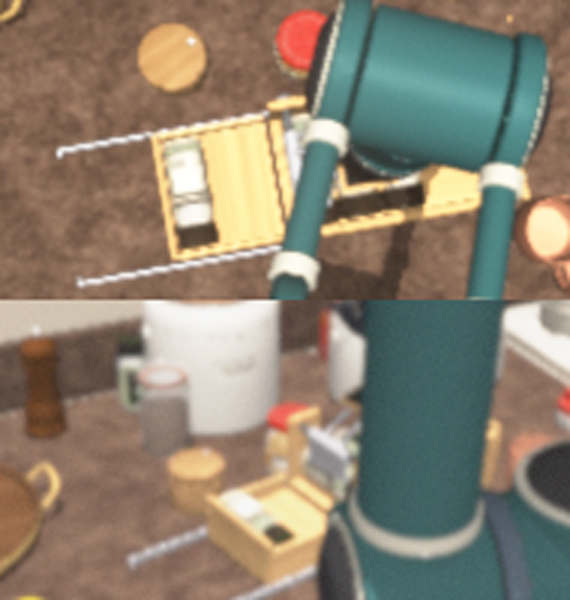

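The gate is down again, with jar 1 in the tray. I'll give the lane a moment to settle, then press a second time.

Emit:
play_rows(
  steps=[0,0,0,0,0,0,0,0,0,0,0,0,0,0,0,0,0,0,0,0,0,0,0.005,0],
)

```text
time: 10.62
tool_pos: [0.4718, -0.0952, 0.1996]
tcp_rot: [3.129, 0.273, 0.002]
wrist_force: [-0.3, -0.3, -0.3]
width: 0.001
grip_force: 0.0
```

Emit:
play_rows(
  steps=[0,0.001,0.013,0,0,0.002,0.025,0,0,0.004,0.037,0,0,0.007,0.049,0,0,0.01,0.06,0,0,0.012,0.068,0,0,0.012,0.073,0,0,0.012,0.075,0,0,0.012,0.076,0,0,0.012,0.076,0],
)

```text
time: 11.88
tool_pos: [0.4743, -0.1071, 0.1284]
tcp_rot: [3.13, 0.273, 0.001]
wrist_force: [-13.3, 1.6, 36.4]
width: -0.005
grip_force: 17.0
```

Emit:
play_rows(
  steps=[0,0,0,0,0,0,0,0,0,0,0,0,0,0,0,0],
)

```text
time: 12.38
tool_pos: [0.4743, -0.1071, 0.1285]
tcp_rot: [3.129, 0.273, 0.001]
wrist_force: [-13.0, 2.0, 37.0]
width: 0.002
grip_force: 16.9
```

```bash
python3 look.py press2
```

```text
12.375 [ 0.47427893 -0.10714469  0.12847143] [-13.01408824   2.00143963  36.95264127]
```

View pics/press2.png

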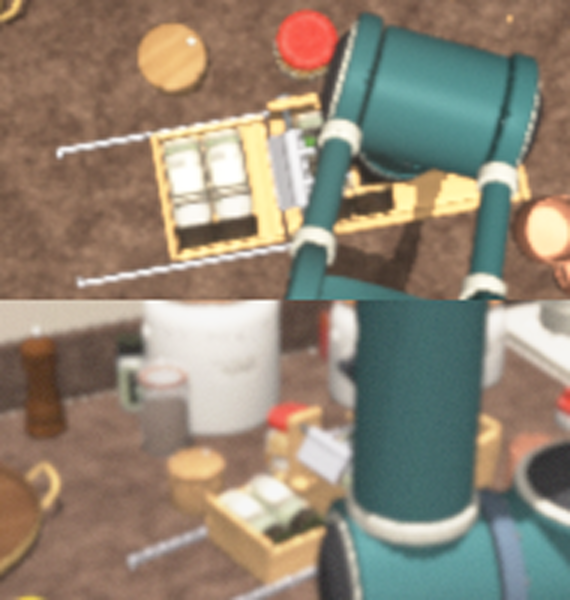

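Both jars are in the tray. I'll release the lever, then move clear and check whether the jars shifted the tray.

Emit:
play_rows(
  steps=[0,0,-0.015,0,0,-0.004,-0.04,0,0,-0.01,-0.065,0,0,-0.012,-0.09,0,0,-0.012,-0.115,0,0,-0.07,-0.12,0,0,-0.13,-0.12,0,0,-0.19,-0.12,0,0,-0.25,-0.12,0,0,-0.28,-0.12,0],
)

```text
time: 13.72
tool_pos: [0.4231, 0.1716, 0.242]
tcp_rot: [-3.128, -0.277, 0.004]
wrist_force: [0.4, -0.6, -0.3]
width: -0.001
grip_force: 0.0
```

Emit:
play_rows(
  steps=[0,-0.002,0,0,0,-0.002,0,0,0,-0.002,0,0,0,-0.002,0,0],
)

```text
time: 14.22
tool_pos: [0.4249, 0.1699, 0.2432]
tcp_rot: [3.13, 0.27, -0.0]
wrist_force: [1.2, 0.0, -0.1]
width: 0.002
grip_force: 0.0
```

```bash
python3 look.py end
python3 - <<'E'
import cv2,numpy as np
h=cv2.imread("pics/home.png")[:300];e=cv2.imread("pics/end.png")[:300];p=cv2.imread("pics/rel1.png")[:300]
cv2.imwrite("pics/cmp.png",np.vstack([cv2.resize(x[100:290,100:320],None,fx=1.7,fy=1.7) if 0 else x[100:290,100:330] for x in(h,p,e)]).repeat(1,0))
a=cv2.imread("pics/end.png");b=np.vstack([h[110:280,120:320],p[110:280,120:320],e[110:280,120:320]])
b=cv2.copyMakeBorder(b,0,600-b.shape[0],0,0,cv2.BORDER_CONSTANT)
cv2.imwrite("pics/endcmp.png",np.hstack([a[:600],b]))
E
```

```text
14.225 [0.42491843 0.16987363 0.24317755] [ 1.24251332  0.02741591 -0.13327764]
```

View pics/endcmp.png

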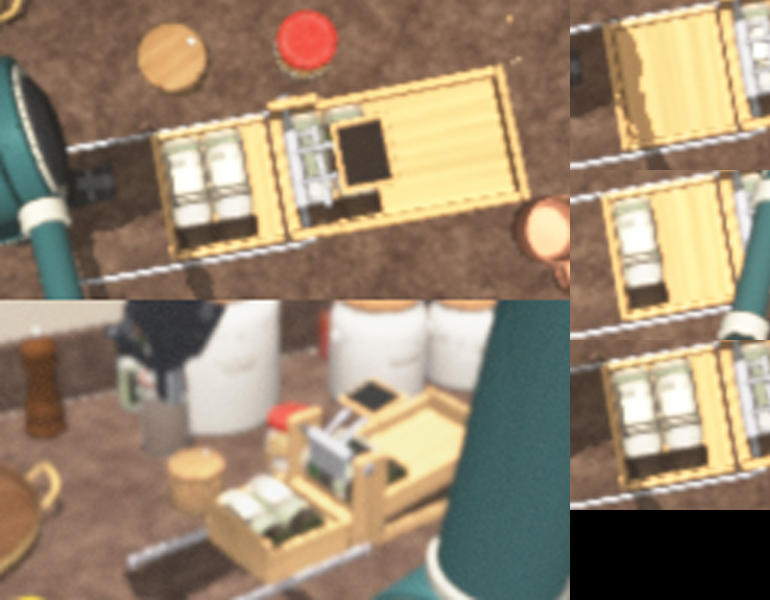

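Two jars are in the tray, two are behind the closed gate, and the lever is up. The jars seem to have knocked the tray out by about 3 mm: the end wall is at 604 now, against 608 before. I'll push it gently home again.

Emit:
play_rows(
  steps=[0,0,0.06,0,0,0,0.12,0,0,0,0.17,0,0,0,0.203,0,0,0,0.203,0,0,0.015,0.203,0,0,0.03,0.203,0,0,0.042,0.203,0,0,0.048,0.203,0,0,0.052,0.203,0],
)

```text
time: 15.58
tool_pos: [0.434, 0.119, 0.0406]
tcp_rot: [-3.13, -0.271, -0.001]
wrist_force: [0.1, -0.2, -0.3]
width: 0.001
grip_force: 0.0
```

Emit:
play_rows(
  steps=[0,0.002,0,0,0,0.004,0,0,0,0.006,0,0,0,0.008,0,0,0,0.01,0,0,0,0.011,0,0,0,0.011,0,0],
)

```text
time: 16.45
tool_pos: [0.4353, 0.1105, 0.0403]
tcp_rot: [-3.127, -0.27, 0.0]
wrist_force: [-2.5, 9.7, 0.1]
width: 0.002
grip_force: 5.1
```

Emit:
play_rows(
  steps=[0,0.001,0,0,0,0.002,0,0,0,0.002,0,0],
)

```text
time: 16.82
tool_pos: [0.4353, 0.1104, 0.0403]
tcp_rot: [-3.124, -0.267, 0.001]
wrist_force: [-3.9, 19.9, 0.3]
width: 0.003
grip_force: 9.8
```

Emit:
play_rows(
  steps=[0,-0.005,0,0,0,-0.02,0,0,0,-0.05,0,0,0,-0.05,-0.06,0,0,-0.05,-0.12,0,0,-0.05,-0.18,0,0,-0.05,-0.2,0,0,-0.05,-0.2,0,0,-0.05,-0.2,0],
)

```text
time: 17.95
tool_pos: [0.4263, 0.1559, 0.2387]
tcp_rot: [3.129, 0.273, -0.004]
wrist_force: [0.5, 0.4, -0.6]
width: -0.002
grip_force: 0.0
```

```bash
python3 look.py end2
python3 - <<'E'
import cv2,numpy as np
h=cv2.imread("pics/home.png")[:300];e=cv2.imread("pics/end2.png")
b=np.vstack([h[110:280,120:320],e[110:280,120:320]])
b=cv2.copyMakeBorder(b,0,600-b.shape[0],0,0,cv2.BORDER_CONSTANT)
cv2.imwrite("pics/endcmp2.png",np.hstack([e[:600],b]))
E
```

```text
17.95 [0.42629145 0.15589646 0.23867878] [ 0.46484364  0.43247965 -0.58226516]
```

View pics/endcmp2.png

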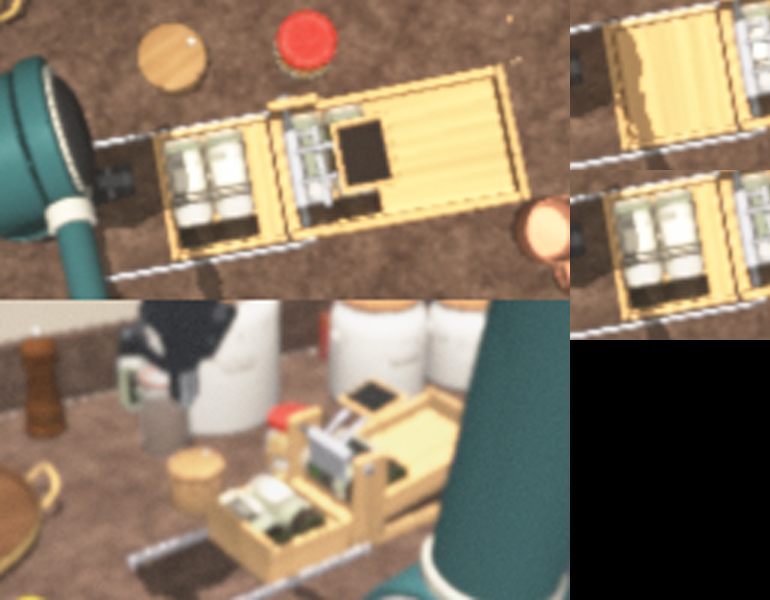

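The tray is home again: its end wall is back at 608, it met the stop at 20 N, and it stopped in the same place as before. Both jars lie in it, the other two are behind the closed gate, and the lever is up. Handing in.

```bash
python3 -c "
from workcell import bot
print(bot.finish_job())"
```

```text
the job is handed in; nothing more can be done
None
```

I handed the job in at about 18 s: two jars are in the tray, the tray is home, the lever is up, and the other two jars are behind the closed gate; the falling jars had knocked the tray out about 3 mm, so I pushed it home again after the second press.

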